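# Open a tight jar of baking beads braced in its carrier

## Robot

A 6-joint arm with a two-finger parallel gripper is mounted at the origin on the work surface. World frame = base frame: x ahead of the robot, y to its left, z up, the work surface at z = 0. Lengths are in mm, angles in rad, forces in N, time in s.
With the tool pointing down it reaches from about 275 to 850 mm from the base axis. Payload 19 kg.
Tool frame: the origin (TCP) lies on the centre line of the jaws, within the pads' length; the fingertips stand 19 mm ahead of it and the grasp point (between the pads) is the TCP (arm.finger_overhang is the distance from the TCP to the fingertips, in mm); x points along the fingers, y is the direction in which the jaws open and shut, and the axes are right-handed (so a half turn about x gives the same grasp; the last joint's range is limited). The gripper opens to 85 mm and grips with 20 to 120 N. Pads are 22 mm wide; open, the fingers measure 114 mm over their backs; the gripper's body (76 mm by 85 mm) begins 54 mm behind the grasp point. The pads swing forward as they close: fully open they stand 13 mm farther back than shut.
Start: joints at [-1.292, 0.15, 1.437, -0, 1.554, -0.134], TCP at [230.648, -526.682, 250.267] pointing down, gripper open.
Joint ranges: [-2.8, 2.8], [-0.68, 2.1], [0.12, 2.68], [-1.39, 4.53], [0.16, 2.79], [-2.81, 2.81]. Speed limits (rad/s): [1.89, 1.89, 2.22, 3.01, 3.01, 3.01].

## Interface

Orientations are given as a unit quaternion [x, y, z, w].
In Python, from plant import status, cams, arm gives the robot as it stands.
- The arm moves only by the tool jog_arm, never from a script. Its argument "deltas" is a list that holds one entry, the list of rows, each a list of 4 numbers: the shift along the tool's x, y, z in mm, then the turn about the tool's x in degrees. In form: [[[dx, dy, dz, roll], ...]]. A call has exactly 5 rows; each row shifts and turns the commanded pose from where the row before left it, along the tool's axes as they then stand; what a row does not reach is not made up. A row lasts 1/10 s, in which the tool goes at most 50 mm and 8.59 degrees, less where a joint would pass 70% of its speed; a pose out of reach is approached as far as the arm can. A call with a gripper value outside its range is refused whole. "hand" is the gripper's target within -1 to 1 (fully open at 1, half-way at 0, shut at -1), set as the call begins (left out, the last holds). The fingers move at their own pace and stop on an object; "squeeze" is the grip in N (left out, the last holds). Time passes only in rows, so rows that do not move let the fingers close, or fill a call up. It gives the time, the measured TCP pose, the force and the opening at its end, in the units of the state.
- status.sense(): the state, without advancing time (a new reading comes with each control period).
- cams.snapshot(name): name is "side" or "top"; returns a dict with "pixels" (420x560x3 uint8, red, green, blue), "mtx" (3x3 intrinsics, pixels), "distortion" ([k1, k2, p1, p2, k3] as OpenCV has them; the pictures are not rectified), "view" (4x4, takes a point from world to camera coordinates). Camera axes: x right, y down, z forward; pixel columns grow to the right and rows downward; lengths in mm; the calibration is good to about 2 mm. A picture is of the moment at which its call begins. There is no depth.
- arm.job_done(): hands the job in, once; it reports no verdict.
The state is a dict: "t": time; "q": joint angles; "dq": joint speeds; "joint_efforts": joint torques, N m; "ee_pos": TCP position; "ee_rot": TCP orientation; "contact_force": force on the tool from outside, world axes, zero at the start; "moment": the same for the moment, N m; "width": finger opening in mm.
Only numpy, scipy, OpenCV 4.12 (cv2) and the standard library are available. Lean on these libraries where they do the work, as an engineer would, in place of code of your own. Each camera call takes 0.05 s, during which the arm holds its last target. There are 200 camera calls.

## Task

The square glass jar of ceramic baking beads with the red lid stands loose on the bench, where it would only spin if you tried to open it. Lower it gently, lid still on, into the empty end compartment of the wooden jar carrier so that it cannot turn, then unscrew the tight lid there (anticlockwise) until its threads let go, lift it off and finish while still holding it level, just above the open mouth and clear of the jar, with the jar left standing in its compartment. Do not tip or drop the jar, and leave the other jar, the spare lid, the sieve and the plastic tub where they are.

Things in the scene. Friction and masses are not known exactly. Their poses are not given: they have to be found in the camera images.
- jar: square glass jar to open, full of beads, loose, 0.44 to 0.66 kg: body 70 x 70 mm, 80 mm high, upright sides; shoulder to 85 mm; neck 51 mm across with three thread ridges, rim at 110 mm. Origin: centre of its underside; z up, x and y square to its sides. Starts upright on the bench at any yaw, lid screwed on. On the bench it is free to spin; the compartment braces it
- lid: red screw lid, 63 mm across, 18 mm high, knurled skirt, white dash on top along its +x. Origin: centre of the skirt's lower edge; z up. Screwed tight, its origin is 96 mm above the jar's underside (top at 114 mm, shoulder 11 mm below the skirt: room for fingertips) and its x is 0 to 0.15 rad anticlockwise of the jar's x. Until its threads let go the jar can be carried by it
- lid_top (a point): centre of the red lid's top, 18 mm above the lid's origin. Three-lug twist-off lid: turned anticlockwise seen from above it needs 0.3 to 0.8 N m, rises 2 mm, and lets go (springs up 1 mm) when its x is 0.95 to 1.1 rad from the jar's x; at about 1.6 rad the lugs meet a stop. Between the two it lifts straight off; before, lifting the lid lifts the jar with it
- jar_mouth (a point): centre of the jar's mouth at its rim, 110 mm above the jar's underside; frame parallel to the jar's
- carrier: wooden jar carrier, fixed to the bench, 93 x 261 mm, 55 mm high: a row of three square open compartments along its y, 75 x 75 mm, 47 mm deep (floor 8 mm above the bench), 84 mm apart, walls 9 mm with round tops. Origin: centre of its underside. A yellow-lidded jar stands at its -y end, a spare yellow lid lies in the middle, the +y end is empty
- bay (a point): centre of the floor of the empty end compartment, at (0, 84, 8) mm in the carrier's frame; axes parallel to the carrier's and to the compartment's sides. The jar fits in any of its four square orientations, with 2.5 mm of play on each side; braced against the twist, it first turns by up to 0.07 rad in that play
- other_jar: bystander: the same kind of jar with a yellow lid, 70 x 70 x 114 mm, loose in the other end compartment; origin at the centre of its underside
- spare_lid: bystander: yellow lid 63 mm across, 18 mm high, lying loose in the middle compartment; origin at the centre of its lower edge
- sieve: bystander: round wooden drum sieve, 176 mm across, 60 mm high, loose on the bench beyond the work; origin at the centre of its underside
- tub: bystander: clear plastic tub with a white lid, 116 x 86 x 50 mm, loose on the bench at the side; origin at the centre of its underside
Things that resemble listed ones, but are neither listed nor needed, are in the scene too. There is more than one size of the lid; the one meant has the size given above.

How it is judged (in metres and radians):
On the way, in this order (a step that is already met when the one before it is completed fails the run):
1. the jar stands fully down in the empty end compartment with its lid still screwed on (horizontal distance between jar and bay below 0.007 m and z of jar in the frame of bay below 0.004 m and angle between jar's own z axis and vertical below 0.08 rad and z of lid in the frame of jar_mouth below -0.0105 m and angle between the x axis of lid and the x axis of jar, either way round below 0.5 rad), for 0.2 s.
2. the lid has been turned by more than 0.8 rad on the jar, with the jar standing in the compartment (angle between the x axis of lid and the x axis of jar, either way round above 0.8 rad and horizontal distance between jar and bay below 0.007 m and z of jar in the frame of bay below 0.006 m), for 0.1 s.
At the end, for the whole second after the job is handed in: the fingers hold the lid level (0.2 rad), at rest, touching nothing else, its lower edge 3 to 60 mm above the rim and centred within 20 mm; the jar, not touched by the arm, stands upright on the floor of the empty end compartment (within 7 mm of its centre, 4 mm of its floor, 0.08 rad) (z of lid in the frame of jar_mouth between 0.003 and 0.06 m and horizontal distance between lid and jar_mouth below 0.02 m and angle between lid's own z axis and vertical below 0.2 rad and contact force between lid and the fingers above 1 N and contact force between lid and jar below 0.05 N and contact force between lid and carrier below 0.05 N and contact force between jar and the arm below 0.05 N and linear speed of lid below 0.03 m/s and horizontal distance between jar and bay below 0.007 m and z of jar in the frame of bay below 0.004 m and angle between jar's own z axis and vertical below 0.08 rad and linear speed of jar below 0.02 m/s); the arm keeps its last pose, push and grip.
It fails at once if the jar is tipped by more than 0.5 rad (angle between jar's own z axis and vertical above 0.5 rad).
It fails at once if the jar is dropped into the compartment (moves there faster than 0.4 m/s) or rammed against the carrier (more than 180 N) (contact force between jar and carrier above 180 N or (linear speed of jar above 0.4 m/s and horizontal distance between jar and bay below 0.01 m and z of jar in the frame of bay below 0.047 m)).
It fails at once if the other jar is moved by more than 15 mm (distance of other_jar from where it was at the start of the episode above 0.015 m).
It fails at once if the spare lid is moved by more than 20 mm (distance of spare_lid from where it was at the start of the episode above 0.02 m).
It fails at once if the sieve or the plastic tub is moved by more than 20 mm (distance of any of sieve, tub from where it was at the start of the episode above 0.02 m).
It also fails if it takes over 48 s, if anything falls off the work surface, if the arm or the gripper's body presses on something with over 40 N, if the wrist force passes 120 N, or if a joint passes its speed limit or range.

## Working session

There is one attempt and no reset: what is moved stays moved. The work goes in short steps, Python scripts to look and compute and a tool call to move; the robot and the scene stay as the last step left them, time stands still between calls to the robot, and variables do not carry over. Pictures are saved under pics/ and viewed, about 8 in all and at most 12, crops included, and the job is handed in when it is done.

Besides the shell and the picture viewer there is one more tool, called after "Call:" in YAML: its name, and indented under it one key for each argument. jog_arm: Moves the arm, as the interface text tells. Its arguments: {"type":"object","properties":{"deltas":{"type":"array","items":{"type":"array","items":{"type":"array","items":{"type":"number"}}}},"hand":{"type":"number"},"squeeze":{"type":"number"}},"required":["deltas"]}

```bash
mkdir -p pics; ls; cat > h.py <<'E'
import numpy as np, cv2
from plant import status, cams, arm
def snap(n,f):
    s=cams.snapshot(n); cv2.imwrite(f,s["pixels"][:,:,::-1]); np.savez(f.replace('.png','.npz'),**{k:np.array(s[k]) for k in s}); return s
def ray(s,px):
    p=cv2.undistortPoints(np.array(px,float).reshape(-1,1,2),np.array(s["mtx"],float),np.array(s["distortion"],float)).reshape(-1,2)
    V=np.array(s["view"]);R=V[:3,:3];c=-R.T@V[:3,3]
    return c,np.c_[p,np.ones(len(p))]@R
def atz(s,px,z):
    c,d=ray(s,px); return c+d*((z-c[2])/d[:,2:3])
def proj(s,P):
    V=np.array(s["view"]);return cv2.projectPoints(np.array(P,float).reshape(-1,1,3),cv2.Rodrigues(V[:3,:3])[0],V[:3,3],np.array(s["mtx"],float),np.array(s["distortion"],float))[0].reshape(-1,2)
E
python3 - <<'E'
from h import *
print(status.sense())
a=snap("top","pics/t0.png");b=snap("side","pics/s0.png")
for s in(a,b):print(np.round(s["view"],3),s["mtx"])
E
```

```text
pics
{'t': 0.0, 'q': array([-1.29200983e+00,  1.50977372e-01,  1.43799910e+00, -7.75080340e-06,
        1.55378119e+00, -1.33995401e-01]), 'dq': array([-0.00033715, -0.00097884,  0.00118305, -0.00080861, -0.00090115,
       -0.00032011]), 'joint_efforts': array([-3.03372573e-03, -7.13056684e+01, -5.70886087e+01, -5.69245822e-04,
        8.70478805e-03, -2.31303591e-05]), 'ee_pos': array([ 230.590787  , -526.51065994,  249.69624884]), 'ee_rot': array([-0.69206712, -0.14531717,  0.69213217, -0.14449594]), 'contact_force': array([ 0.70924781, -0.37300155, -0.98185303]), 'moment': array([ 0.01312849, -0.02530015, -0.02846985]), 'width': 85.12228732878557}
[[-9.000000e-03 -1.000000e+00  1.100000e-02 -1.031810e+02]
 [-9.940000e-01  8.000000e-03 -1.050000e-01  6.395160e+02]
 [ 1.050000e-01 -1.200000e-02 -9.940000e-01  1.417284e+03]
 [ 0.000000e+00  0.000000e+00  0.000000e+00  1.000000e+00]] [[526.14252041   0.         278.44554117]
 [  0.         526.14252041 204.20410662]
 [  0.           0.           1.        ]]
[[-1.00000e+00 -1.80000e-02  1.50000e-02  6.18931e+02]
 [-2.20000e-02  5.77000e-01 -8.17000e-01  1.45741e+02]
 [ 6.00000e-03 -8.17000e-01 -5.77000e-01  9.87766e+02]
 [ 0.00000e+00  0.00000e+00  0.00000e+00  1.00000e+00]] [[415.09360392   0.         277.21103251]
 [  0.         415.09360392 211.31544776]
 [  0.           0.           1.        ]]
```

View pics/t0.png

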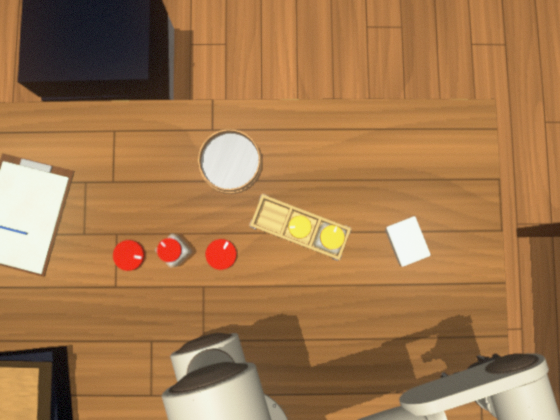

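View pics/s0.png

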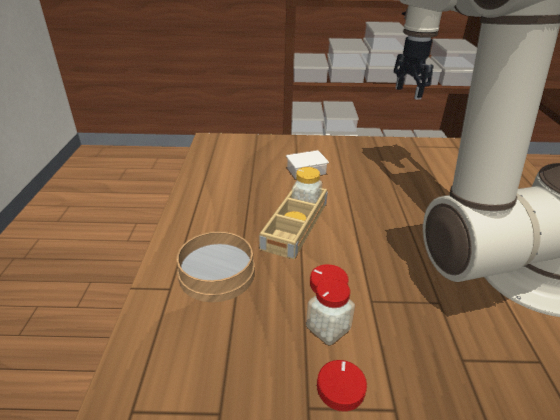

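The top picture shows the jar with its red lid at about (170,250), two large decoy lids at (129,255) and (221,254), and the carrier's empty bay at about (271,215). The side picture shows the jar lid at about (333,291) and the empty bay at about (282,237). I'll enlarge the jar and the carrier.

```bash
python3 - <<'E'
import cv2,numpy as np
t=cv2.imread('pics/t0.png');s=cv2.imread('pics/s0.png')
def c(i,x,y,w,h,k): return cv2.resize(i[y:y+h,x:x+w],(w*k,h*k),interpolation=cv2.INTER_CUBIC)
A=c(t,140,225,60,50,6);B=c(t,244,188,110,75,4) # 360x300, 440x300
C=c(s,295,265,72,85,4)[:300];C=C[:, :360] # 288
D=c(s,255,160,80,100,3)
o=np.zeros((600,800,3),np.uint8);o[:300,:360]=A;o[:300,360:800]=B;o[300:600,:288]=C;o[300:600,360:600]=D
cv2.imwrite('pics/c0.png',o)
E
```

```text
(no output)
```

View pics/c0.png

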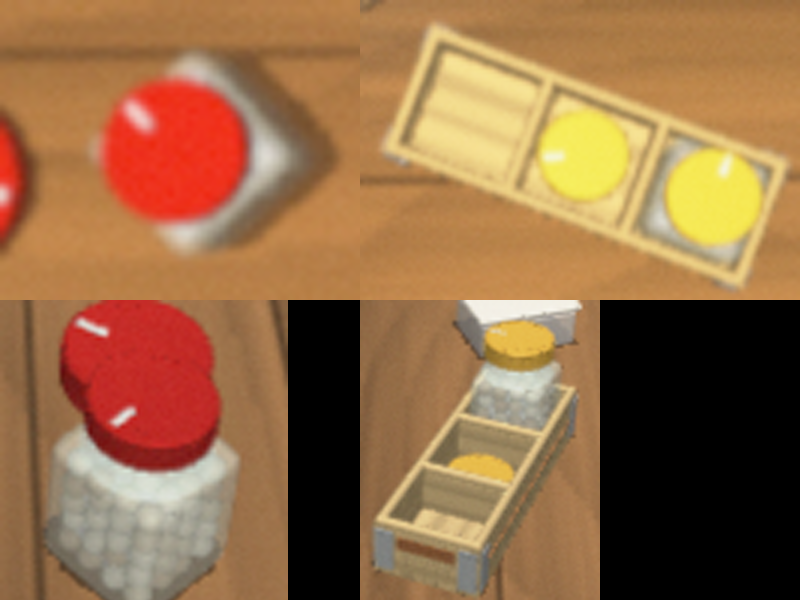

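The crops show the lid dash at about 45°, the jar edges also at about 45°, and the carrier's corners clearly. Next I'll fit poses from both views.

```bash
cat > fit.py <<'E'
from h import *
from scipy.optimize import least_squares
from scipy.spatial.transform import Rotation as Ro
def load(f): return dict(np.load(f))
def red(s,seed):
    p=s["pixels"].astype(int); m=((p[...,0]>120)&(p[...,1]<75)&(p[...,2]<75)).astype(np.uint8)
    n,l,st,c=cv2.connectedComponentsWithStats(m); k=l[seed[1],seed[0]]; return (l==k).astype(np.uint8),c[k],st[k]
def xf(x,y,yaw,P):
    c,s_=np.cos(yaw),np.sin(yaw);P=np.array(P,float);return np.c_[x+c*P[:,0]-s_*P[:,1],y+s_*P[:,0]+c*P[:,1],P[:,2]]
E
python3 - <<'E'
from fit import *
t=load('pics/t0.npz');s=load('pics/s0.npz')
k=status.sense();R=Ro.from_quat(k['ee_rot']).as_matrix();print('tool\n',R.round(3))
m,c,st=red(t,(168,251));print('top red',c,st,atz(t,c,114))
m,c2,st=red(s,(335,300));print('side red',c2,st)
# carrier corners (x,y,z local)
T=lambda a,b:(244+(a-360)/4-.4,188+b/4-.4)
S=lambda a,b:(255+(a-360)/3-.3,160+(b-300)/3-.3)
h=(46.5,130.5)
top=[((46.5,130.5),T(432,25)),((46.5,-130.5),T(790,160)),((-46.5,-130.5),T(738,285)),((-46.5,130.5),T(385,148))]
side=[((46.5,130.5),S(375,527)),((-46.5,130.5),S(488,553)),((-46.5,-130.5),S(577,388))]
L=lambda q:[(*a[0],54) for a in q]
def f(p): return np.r_[(proj(t,xf(*p,L(top)))-[a[1] for a in top]).ravel()*2.6,(proj(s,xf(*p,L(side)))-[a[1] for a in side]).ravel()*2]
r=least_squares(f,[500,0,-.35]);print('carrier',r.x,r.fun.round(1));x,y,w=r.x
print('bay',xf(x,y,w,[[0,84,8]]))
# jar corners from top crop
J=lambda a,b:(140+a/6-.4,225+b/6-.4)
q=atz(t,[J(335,155)],0);print('base corner right z0',q)
q=atz(t,[J(190,52),J(190,252),J(95,150)],80);print('shoulder corners z80',q)
E
```

```text
tool
 [[-0.     0.401 -0.916]
 [ 0.001 -0.916 -0.401]
 [-1.    -0.001 -0.   ]]
top red [169.23155216 250.01526718] [158 239  23  22 393] [[513.31469375 175.86326868 114.        ]]
side red [331.04089816 284.82357658] [ 310  264   40   43 1247]
carrier [ 5.74730695e+02 -1.65106682e+02 -3.65863840e-01] [-2.6  0.4 -1.3 -0.3  2.4  2.3 -3.5  3.5 -1.1 -5.  -4.5 -3.3 -1.2 -1.2]
bay [[604.7822066  -86.66621698   8.        ]]
base corner right z0 [[513.92291963 124.65918161   0.        ]]
shoulder corners z80 [[558.34302546 177.59411354  80.        ]
 [470.24709792 176.68449288  80.        ]
 [515.31551707 219.24624899  80.        ]]
```

Call:
jog_arm:
  deltas:
    - [[0,-15,-15,0],[0,-28,-28.6,0],[0,-28,-28.6,0],[0,-28,-28.6,0],[0,-28,-28.6,0]]
  hand: 1
  squeeze: 80

```text
t: 0.6
ee_pos: [298.4, -356.9, 250.0]
ee_rot: [-0.692, -0.145, 0.692, -0.145]
contact_force: [0.6, -1.3, 0.5]
width: 85.1
```

Call:
jog_arm:
  deltas:
    - [[0,-28,-28.6,0],[0,-28,-28.6,0],[0,-28,-28.6,0],[0,-28,-28.6,0],[0,-28,-28.6,0]]

```text
t: 1.1
ee_pos: [373.2, -171.2, 250.2]
ee_rot: [0.692, 0.145, -0.692, 0.145]
contact_force: [0.5, 0.2, -0.5]
width: 85.2
```

Call:
jog_arm:
  deltas:
    - [[0,-28,-28.6,0],[0,-28,-28.6,0],[0,-28,-28.6,0],[0,-28,-28.6,0],[0,-28,-28.6,0]]

```text
t: 1.6
ee_pos: [448.1, 14.5, 250.3]
ee_rot: [0.692, 0.145, -0.692, 0.145]
contact_force: [0.6, -0.8, 0.9]
width: 85.1
```

Call:
jog_arm:
  deltas:
    - [[0,-28,-28.6,0],[0,-28,-28.6,0],[0,-28,-28.6,0],[0,-28,-28.6,0],[0,0,0,0]]

```text
t: 2.1
ee_pos: [508.4, 164.8, 249.4]
ee_rot: [-0.692, -0.146, 0.692, -0.146]
contact_force: [-0.5, -0.5, 0.5]
width: 85.3
```

Call:
jog_arm:
  deltas:
    - [[12,0,0,-5.5],[12,0,0,-5.5],[12,0,0,-5.5],[12,0,0,-5.5],[0,0,0,0]]

```text
t: 2.6
ee_pos: [507.0, 160.8, 200.8]
ee_rot: [-0.651, -0.275, 0.652, -0.275]
contact_force: [-0.1, 0.8, 0.0]
width: 85.6
```

Call:
jog_arm:
  deltas:
    - [[0,-6,-15.5,0],[20,0,0,0],[15,0,0,0],[10,0,0,0],[0,0,0,0]]

```text
t: 3.1
ee_pos: [514.1, 176.8, 156.6]
ee_rot: [-0.651, -0.274, 0.652, -0.274]
contact_force: [0.7, -0.6, 0.3]
width: 85.2
```

```bash
python3 - <<'E'
from fit import *
k=status.sense();print(k['ee_pos'])
t=snap('top','pics/t1.png');s=snap('side','pics/s1.png')
o=np.zeros((420,800,3),np.uint8)
o[:400,:400]=cv2.resize(t['pixels'][200:300,120:220,::-1],(400,400),interpolation=2)
o[:400,400:]=cv2.resize(s['pixels'][220:345,270:395,::-1],(400,400),interpolation=2)
cv2.imwrite('pics/c1.png',o)
E
```

```text
[514.08918051 176.76581932 156.60096347]
```

View pics/c1.png

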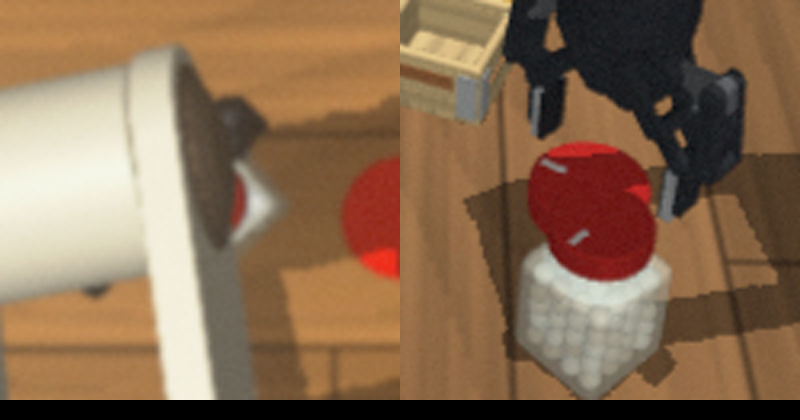

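The left pane (top) shows the arm covering the lid. In the right pane (side) the open fingers, with tips at about (545,135) and (680,215), straddle the lid at about (605,235). Next I descend and grip.

Call:
jog_arm:
  deltas:
    - [[15,0,0,0],[15,0,0,0],[10,0,0,0],[8.5,0,0,0],[0,0,0,0]]

```text
t: 3.7
ee_pos: [514.1, 176.5, 108.3]
ee_rot: [-0.651, -0.274, 0.652, -0.274]
contact_force: [-0.4, -0.3, 0.2]
width: 85.1
```

Call:
jog_arm:
  deltas:
    - [[0,0,0,0],[0,0,0,0],[0,0,0,0],[0,0,0,0],[0,0,0,0]]
  hand: -1
  squeeze: 60

```text
t: 4.2
ee_pos: [514.6, 176.8, 110.0]
ee_rot: [0.652, 0.274, -0.651, 0.274]
contact_force: [-2.8, 1.0, 6.6]
width: 61.5
```

Call:
jog_arm:
  deltas:
    - [[0,0,0,0],[0,0,0,0],[0,0,0,0],[0,0,0,0],[0,0,0,0]]
  squeeze: 110

```text
t: 4.7
ee_pos: [514.7, 176.9, 110.4]
ee_rot: [0.652, 0.274, -0.651, 0.274]
contact_force: [-5.2, 2.0, 11.8]
width: 60.7
```

Call:
jog_arm:
  deltas:
    - [[-3,0,0,0],[-5,0,0,0],[-10,0,0,0],[-10,0,0,0],[0,0,0,0]]

```text
t: 5.2
ee_pos: [515.0, 176.7, 138.7]
ee_rot: [0.653, 0.274, -0.651, 0.274]
contact_force: [-0.3, -0.3, -5.2]
width: 60.2
```

```bash
python3 - <<'E'
from fit import *
k=status.sense();print({a:np.round(k[a],3) for a in('t','ee_pos','ee_rot','contact_force','moment','width')})
R=Ro.from_quat(k['ee_rot']).as_matrix();print(R.round(4))
E
```

```text
{'t': np.float64(5.2), 'ee_pos': array([515.004, 176.671, 138.722]), 'ee_rot': array([ 0.653,  0.274, -0.651,  0.274]), 'contact_force': array([-0.255, -0.277, -5.209]), 'moment': array([ 0.019, -0.03 , -0.005]), 'width': np.float64(60.163)}
[[ 2.500e-03  7.151e-01 -6.990e-01]
 [ 6.000e-04 -6.990e-01 -7.151e-01]
 [-1.000e+00  1.400e-03 -2.200e-03]]
```

Call:
jog_arm:
  deltas:
    - [[-10,0,0,0],[-20,0,0,0],[-20,8,4,0],[0,16,8,0],[0,24,12,0]]

```text
t: 5.7
ee_pos: [531.9, 126.0, 187.9]
ee_rot: [0.652, 0.275, -0.651, 0.275]
contact_force: [1.0, 1.1, -5.6]
width: 60.3
```

Call:
jog_arm:
  deltas:
    - [[0,26,13,0],[0,26,13,0],[0,26,13,0],[0,26,13,0],[0,26,13,0]]

```text
t: 6.2
ee_pos: [579.6, -12.7, 187.2]
ee_rot: [-0.652, -0.274, 0.652, -0.274]
contact_force: [0.9, 0.4, -5.1]
width: 60.1
```

Call:
jog_arm:
  deltas:
    - [[0,26,13,0],[0,20,11,0],[0,15,8,0],[0,9,4.5,0],[0,0,0,0]]

```text
t: 6.7
ee_pos: [604.0, -87.2, 186.7]
ee_rot: [-0.652, -0.274, 0.652, -0.274]
contact_force: [-0.7, 0.2, -4.5]
width: 60.2
```

Call:
jog_arm:
  deltas:
    - [[0,0,0,-4],[0,0,0,-7],[0,0,0,-7],[0,0,0,-5.4],[0,0,0,0]]

```text
t: 7.2
ee_pos: [603.7, -85.4, 187.0]
ee_rot: [0.582, 0.402, -0.582, 0.401]
contact_force: [0.0, -0.1, -4.6]
width: 60.3
```

```bash
python3 - <<'E'
from fit import *
k=status.sense();print({a:np.round(k[a],3) for a in('t','ee_pos','ee_rot','contact_force','moment','width')})
R=Ro.from_quat(k['ee_rot']).as_matrix();print(R.round(4))
t=snap('top','pics/t2.png');s=snap('side','pics/s2.png')
o=np.zeros((420,800,3),np.uint8)
o[:400,:400]=cv2.resize(t['pixels'][160:260,230:330,::-1],(400,400),interpolation=2)
o[:400,400:]=cv2.resize(s['pixels'][140:265,220:345,::-1],(400,400),interpolation=2)
cv2.imwrite('pics/c2.png',o)
E
```

```text
{'t': np.float64(7.2), 'ee_pos': array([603.743, -85.425, 186.982]), 'ee_rot': array([ 0.582,  0.402, -0.582,  0.401]), 'contact_force': array([ 0.006, -0.063, -4.603]), 'moment': array([ 0.031, -0.037, -0.018]), 'width': np.float64(60.341)}
[[ 0.000e+00  9.349e-01 -3.550e-01]
 [ 4.000e-04 -3.550e-01 -9.349e-01]
 [-1.000e+00 -1.000e-04 -4.000e-04]]
```

View pics/c2.png

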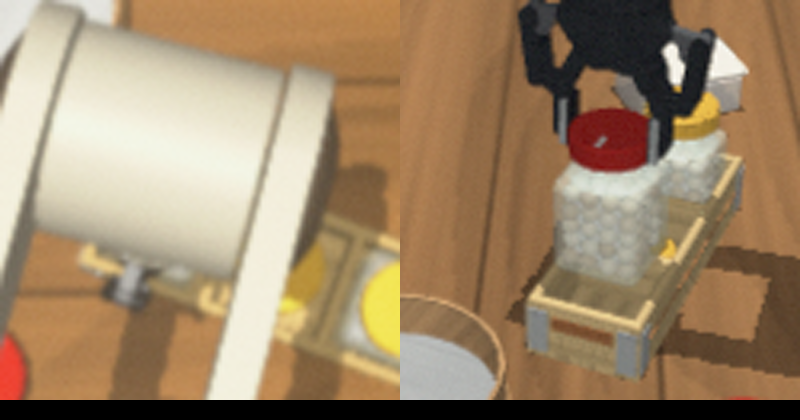

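The top picture is occluded by the arm. The side picture shows the jar held upright over the bay, with its bottom edge (558,265)–(635,285) nearly parallel to the carrier's edge. I'll refine the carrier fit with a ridge filter along the wall tops and overlay both models.

```bash
cat > ridge.py <<'E'
from fit import *
from scipy.ndimage import gaussian_laplace,map_coordinates
from scipy.optimize import minimize
t=load('pics/t0.npz');s=load('pics/s0.npz')
u=np.linspace(-126,126,120);v=np.linspace(-38,38,40)
P=np.r_[[(a,b,54.5) for a in(-42,42) for b in u],[(a,b,54.5) for b in(-126,-42,42,126) for a in v]]
Ps=np.array([p for p in P if p[1]>-60])
F=lambda im,sg:-gaussian_laplace(im['pixels'][...,1].astype(float),sg)
ft,fs=F(t,1.4),F(s,1.3)
def sc(f,im,P,p): q=proj(im,xf(*p,P));return map_coordinates(f,[q[:,1],q[:,0]],order=1).mean()
def run(wt,ws,p0): return minimize(lambda p:-wt*sc(ft,t,P,(p[0],p[1],p[2]/100))-ws*sc(fs,s,Ps,(p[0],p[1],p[2]/100)),[p0[0],p0[1],p0[2]*100],method='Nelder-Mead',options=dict(initial_simplex=[[p0[0]+a,p0[1]+b,p0[2]*100+c] for a,b,c in((0,0,0),(4,0,0),(0,4,0),(0,0,3))]))
E
python3 - <<'E'
from ridge import *
for w in((1,0),(0,1),(1,1)):
    r=run(*w,(574.7,-165.1,-.366));p=(r.x[0],r.x[1],r.x[2]/100);print(w,np.round(p,3),r.fun,xf(*p,[[0,84,8]]).round(1))
s2=load('pics/s2.npz')
def draw(im,lines,x0,y0,w,h,k,f):
    o=cv2.resize(np.ascontiguousarray(im['pixels'][y0:y0+h,x0:x0+w,::-1]),(w*k,h*k),interpolation=2)
    for L,c in lines:
        q=((proj(im,L)-[x0,y0]+.5)*k-.5);cv2.polylines(o,[np.round(q*8).astype(int)],False,c,1,cv2.LINE_AA,3)
    return o
C=lambda hx,hy,z,cy=0:xf(*p,[(hx,cy+hy,z),(-hx,cy+hy,z),(-hx,cy-hy,z),(hx,cy-hy,z),(hx,cy+hy,z)])
cl=[(C(46.5,130.5,52),(0,255,0)),(C(37.5,37.5,52,84),(255,0,0)),(C(46.5,130.5,0),(0,255,0))]
B=lambda z:xf(603.7,-85.4,np.radians(69.0),[(35,35,z),(-35,35,z),(-35,-35,z),(35,-35,z),(35,35,z)])
zb=187-110.4
jl=[(B(zb),(255,0,255)),(B(zb+80),(255,0,255))]
o=np.zeros((600,800,3),np.uint8)
a=draw(t,cl,244,188,110,75,4,0);o[:300,:440]=a
b=draw(s2,cl+jl,250,165,90,100,6,0);o[:600,440:800]=b[:,:360]
c=draw(s,cl,255,170,80,85,3,0);o[310:565,:240]=c
cv2.imwrite('pics/c3.png',o)
E
```

```text
(1, 0) [ 5.75688e+02 -1.66524e+02 -3.76000e-01] -8.952443062666182 [[606.5 -88.4   8. ]]
(0, 1) [ 5.74371e+02 -1.63489e+02 -3.73000e-01] -14.132440779126412 [[605.  -85.3   8. ]]
(1, 1) [ 5.74693e+02 -1.65330e+02 -3.70000e-01] -21.23197051603262 [[605. -87.   8.]]
```

View pics/c3.png

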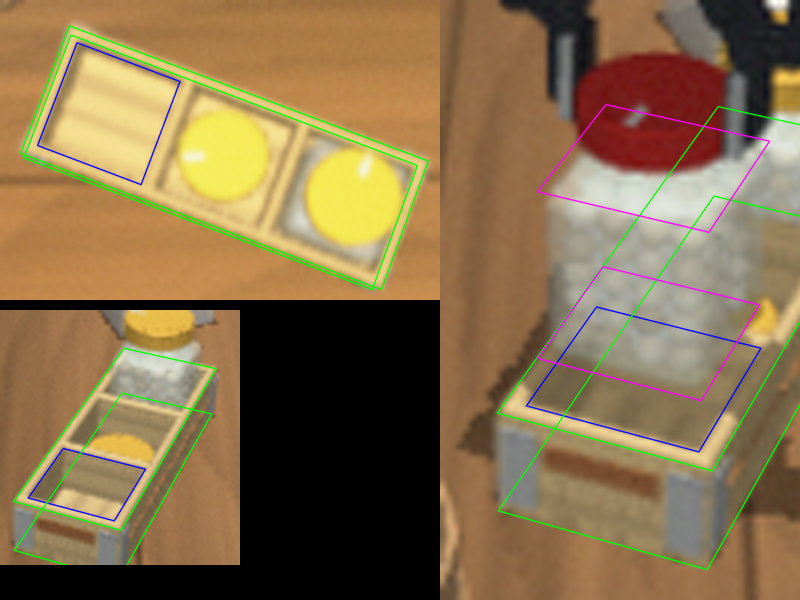

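The carrier wireframe fits in both pictures. The held jar's silhouette (columns 550–757) is centred on the predicted model. I'll do one quick check of the lid centre against the grasp.

```bash
python3 - <<'E'
from ridge import *
m,c,st=red(t,(168,251))
a=np.linspace(0,2*np.pi,60)
ring=np.r_[[(31.5*np.cos(b),31.5*np.sin(b),z) for z in(96,114) for b in a]]
def cen(x,y):
    h=cv2.convexHull(proj(t,ring+[x,y,0]).astype(np.float32));M=cv2.moments(h);return np.array([M['m10'],M['m01']])/M['m00'],M['m00']
m2=cv2.morphologyEx(m,cv2.MORPH_CLOSE,np.ones((5,5),np.uint8));M=cv2.moments(m2,True);cc=np.array([M['m10'],M['m01']])/M['m00']
r=least_squares(lambda p:cen(*p)[0]-cc,[513,176]);print(r.x,M['m00'],cen(*r.x)[1])
# lid dash angle
p=t['pixels'].astype(int);w=(p[...,1]>110)&(m2>0)|((m2>0)&(m==0));ys,xs=np.nonzero(w);print(len(xs));q=atz(t,[(xs.mean(),ys.mean())],114)[0,:2]-r.x;print(q,np.degrees(np.arctan2(q[1],q[0])))
E
```

```text
[514.17860622 178.12480931] 412.0 492.42369402048644
19
[13.13404373 13.9340909 ] 46.6929864340747
```

Call:
jog_arm:
  deltas:
    - [[0,2,1.2,0],[8,0,0,0],[8,0,0,0],[6,0,0,0],[3,0,0,0]]

```text
t: 7.8
ee_pos: [605.3, -88.4, 160.9]
ee_rot: [-0.583, -0.401, 0.583, -0.401]
contact_force: [3.4, -2.1, -4.0]
width: 59.9
```

Call:
jog_arm:
  deltas:
    - [[1.5,0,0,0],[1.5,0,0,0],[1.5,0,0,0],[1.5,0,0,0],[0,0,0,0]]

```text
t: 8.3
ee_pos: [605.5, -88.4, 155.8]
ee_rot: [0.583, 0.401, -0.582, 0.401]
contact_force: [5.3, -1.5, -3.8]
width: 60.3
```

Call:
jog_arm:
  deltas:
    - [[0,0.8,0,0],[1.5,0,0,0],[2,0,0,0],[2,0,0,0],[0,0,0,0]]

```text
t: 8.8
ee_pos: [606.0, -88.6, 149.9]
ee_rot: [-0.582, -0.401, 0.583, -0.401]
contact_force: [3.3, -1.2, -6.6]
width: 60.6
```

```bash
python3 - <<'E'
from fit import *
k=status.sense();R=Ro.from_quat(k['ee_rot']).as_matrix();print(k['ee_pos'],'F tool',(R.T@k['contact_force']).round(2),'M tool',(R.T@k['moment']).round(3))
E
```

```text
[605.95513707 -88.61631628 149.85713306] F tool [ 6.57  3.5  -0.09] M tool [-0.096 -0.102  0.731]
```

Call:
jog_arm:
  deltas:
    - [[0,0.8,0,0],[2,0,0,0],[3,0,0,0],[3,0,0,0],[0,0,0,0]]

```text
t: 9.3
ee_pos: [606.5, -88.8, 141.6]
ee_rot: [-0.582, -0.401, 0.583, -0.4]
contact_force: [0.3, 0.1, -5.7]
width: 60.0
```

Call:
jog_arm:
  deltas:
    - [[3,0,0,0],[3,0,0,0],[3,0,0,0],[3,0,0,0],[0,0,0,0]]

```text
t: 9.8
ee_pos: [606.6, -88.9, 129.7]
ee_rot: [-0.582, -0.401, 0.583, -0.401]
contact_force: [0.8, -0.4, -4.6]
width: 60.2
```

```bash
python3 - <<'E'
from fit import *
k=status.sense();R=Ro.from_quat(k['ee_rot']).as_matrix();print(k['ee_pos'],'F tool',(R.T@k['contact_force']).round(2),'M tool',(R.T@k['moment']).round(3))
E
```

```text
[606.63217605 -88.89258668 129.73773141] F tool [4.65 0.9  0.07] M tool [0.025 0.016 0.053]
```

Call:
jog_arm:
  deltas:
    - [[3,0,0,0],[3,0,0,0],[2,0,0,0],[1.5,0,0,0],[0,0,0,0]]

```text
t: 10.3
ee_pos: [606.7, -88.9, 120.5]
ee_rot: [-0.582, -0.401, 0.583, -0.401]
contact_force: [0.3, 0.3, -4.6]
width: 60.1
```

Call:
jog_arm:
  deltas:
    - [[0.7,0,0,0],[0.7,0,0,0],[0.5,0,0,0],[0.5,0,0,0],[0,0,0,0]]

```text
t: 10.8
ee_pos: [606.9, -89.0, 118.7]
ee_rot: [0.583, 0.401, -0.583, 0.401]
contact_force: [-2.0, -0.4, -0.6]
width: 60.4
```

Call:
jog_arm:
  deltas:
    - [[0.6,0,0,0],[0.5,0,0,0],[0,0,0,0],[0,0,0,0],[0,0,0,0]]

```text
t: 11.3
ee_pos: [607.0, -89.0, 118.5]
ee_rot: [0.583, 0.401, -0.582, 0.401]
contact_force: [-6.7, 1.7, 11.6]
width: 60.4
```

Call:
jog_arm:
  deltas:
    - [[0,0,0,-2],[0,0,0,-2],[0,0,0,-3],[0,0,0,-3],[0,0,0,0]]
  squeeze: 120

```text
t: 11.8
ee_pos: [607.7, -89.4, 118.5]
ee_rot: [0.546, 0.45, -0.544, 0.451]
contact_force: [0.1, -2.1, 5.7]
width: 59.9
```

```bash
python3 - <<'E'
from fit import *
k=status.sense();R=Ro.from_quat(k['ee_rot']).as_matrix();print(k['ee_pos'],'F tool',(R.T@k['contact_force']).round(2),'M tool',(R.T@k['moment']).round(3),np.degrees(np.arctan2(R[1,1],R[0,1])))
E
```

```text
[607.65883098 -89.37312499 118.46236184] F tool [-5.73  0.49  2.06] M tool [ 0.001 -0.214  0.528] -10.840534062142334
```

Call:
jog_arm:
  deltas:
    - [[0,0,0,-3],[0,0,0,-3],[0,0,0,-3],[0,0,0,-3],[0,0,0,0]]

```text
t: 12.3
ee_pos: [607.6, -89.3, 118.6]
ee_rot: [0.495, 0.504, -0.494, 0.506]
contact_force: [0.1, -0.8, 8.4]
width: 60.1
```

```bash
python3 - <<'E'
from fit import *
k=status.sense();R=Ro.from_quat(k['ee_rot']).as_matrix();print(k['ee_pos'],'F tool',(R.T@k['contact_force']).round(2),'M tool',(R.T@k['moment']).round(3),np.degrees(np.arctan2(R[1,1],R[0,1])))
s=snap('side','pics/s4.png')
cv2.imwrite('pics/c4.png',cv2.resize(s['pixels'][165:265,230:350,::-1],(720,600),interpolation=2))
E
```

```text
[607.63552585 -89.29618632 118.62885513] F tool [-8.44  0.1   0.86] M tool [-0.113 -0.08   0.305] 1.1625143470209391
```

View pics/c4.png

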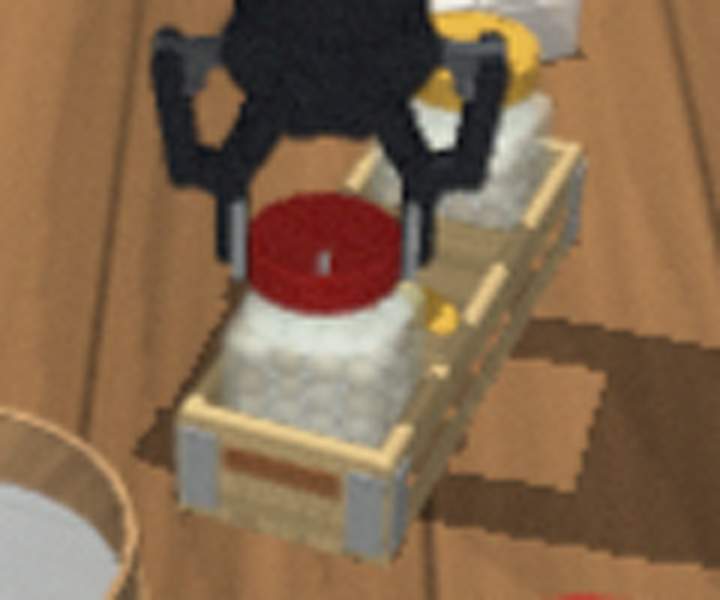

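The side view shows the jar standing in the end compartment and square to it. The dash at (323,262) now faces the camera, about 92°, so the lid has turned with the gripper. I continue turning.

Call:
jog_arm:
  deltas:
    - [[0,0,0,-5],[0,0,0,-5],[0,0,0,-5],[0,0,0,-5],[0,0,0,0]]

```text
t: 12.85
ee_pos: [607.6, -89.2, 119.0]
ee_rot: [0.4, 0.583, -0.399, 0.585]
contact_force: [-3.0, -0.4, 13.7]
width: 60.4
```

Call:
jog_arm:
  deltas:
    - [[-0.5,0,0,-5],[0,0,0,-5],[0,0,0,-4],[0,0,0,-4],[0,0,0,0]]

```text
t: 13.35
ee_pos: [607.6, -89.3, 119.5]
ee_rot: [0.303, 0.638, -0.303, 0.64]
contact_force: [-2.1, -0.0, 12.8]
width: 60.4
```

```bash
python3 - <<'E'
from fit import *
k=status.sense();R=Ro.from_quat(k['ee_rot']).as_matrix();print(k['ee_pos'],'F tool',(R.T@k['contact_force']).round(2),'M tool',(R.T@k['moment']).round(3),np.degrees(np.arctan2(R[1,1],R[0,1])))
E
```

```text
[607.63996374 -89.25804797 119.47906677] F tool [-12.81  -1.65  -1.3 ] M tool [-0.128  0.274 -0.093] 39.20604403431453
```

Call:
jog_arm:
  deltas:
    - [[-0.5,0,0,-4],[-0.5,0,0,-4],[0,0,0,-3],[0,0,0,-3],[0,0,0,0]]

```text
t: 13.85
ee_pos: [607.7, -89.2, 120.3]
ee_rot: [0.224, 0.67, -0.223, 0.672]
contact_force: [-1.6, -0.3, 10.1]
width: 60.0
```

```bash
python3 - <<'E'
from fit import *
k=status.sense();R=Ro.from_quat(k['ee_rot']).as_matrix();print(k['ee_pos'],'F tool',(R.T@k['contact_force']).round(2),'M tool',(R.T@k['moment']).round(3),np.degrees(np.arctan2(R[1,1],R[0,1])))
E
```

```text
[607.67575341 -89.22939183 120.31345555] F tool [-10.13  -1.2   -1.04] M tool [-0.029  0.205  0.125] 53.16375355919481
```

Call:
jog_arm:
  deltas:
    - [[-1,0,0,0],[-1,0,0,0],[-1,0,0,0],[-1,0,0,0],[0,0,0,0]]

```text
t: 14.35
ee_pos: [606.9, -89.0, 122.9]
ee_rot: [0.224, 0.671, -0.224, 0.671]
contact_force: [0.4, -1.8, -0.9]
width: 60.4
```

Call:
jog_arm:
  deltas:
    - [[-1,0,0,0],[-1,0,0,0],[-1,0,0,0],[-1,0,0,0],[0,0,0,0]]

```text
t: 14.85
ee_pos: [606.9, -88.9, 127.0]
ee_rot: [0.224, 0.671, -0.224, 0.671]
contact_force: [0.1, 0.3, 0.1]
width: 59.8
```

The force is about zero, so only the lid is being lifted.

Call:
jog_arm:
  deltas:
    - [[-3,0,0,0],[-6,0,0,0],[-8,0,0,0],[-6,0,0,0],[-3,0,0,0]]

```text
t: 15.35
ee_pos: [607.1, -89.0, 153.9]
ee_rot: [0.224, 0.67, -0.224, 0.671]
contact_force: [0.7, 0.4, -0.3]
width: 59.8
```

Call:
jog_arm:
  deltas:
    - [[-1,0,0,0],[0,0,0,0],[0,0,0,0],[0,0,0,0],[0,0,0,0]]

```text
t: 15.85
ee_pos: [606.8, -89.0, 153.6]
ee_rot: [0.224, 0.671, -0.224, 0.671]
contact_force: [-0.2, -0.4, -0.9]
width: 60.0
```

```bash
python3 - <<'E'
from fit import *
s=snap('side','pics/s5.png')
cv2.imwrite('pics/c5.png',cv2.resize(s['pixels'][145:265,220:350,::-1],(650,600),interpolation=2))
E
```

```text
(no output)
```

View pics/c5.png

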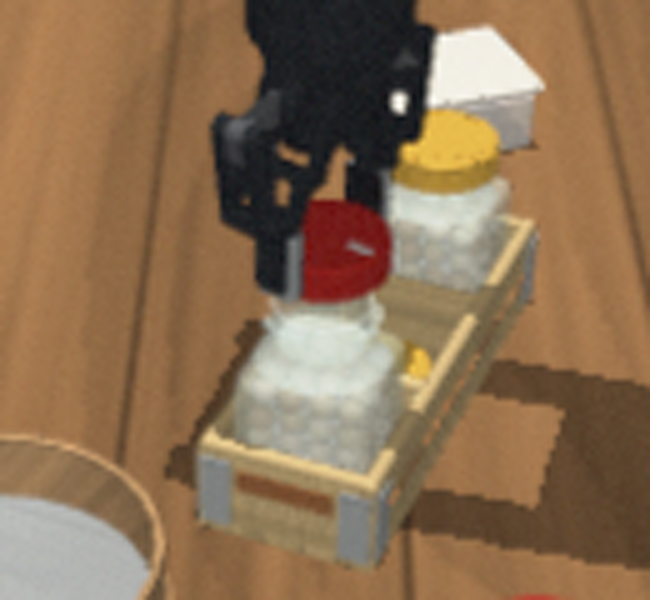

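The picture shows the lid at (345,250), level in the fingers. The jar's bare neck is below it at (325,315), and the jar stands square in the bay. I'll hand the job in.

```bash
python3 -c "
from plant import arm,status
print(status.sense()['contact_force']);print(arm.job_done());k=status.sense();print(k['t'],k['ee_pos'],k['width'])"
```

```text
[ 0.03363318  0.42426529 -0.9384045 ]
the job is handed in; nothing more can be done
None
the job is handed in; nothing more can be done
```

I gripped the jar by its red lid, turned it to match the carrier, and lowered it into the empty end compartment. There I turned the lid about 74° anticlockwise and lifted it off. The job was handed in at about 15.9 s on the robot's clock, with the gripper holding the lid level over the mouth; no verdict was reported.

**Last checks:**
- **Lid free:** the wrist force dropped from about 5 N (jar and lid) to about 1 N or less, so the gripper holds only the lid.
- **Lid position:** I estimate its lower edge is about 20 mm above the rim, and the last side picture shows it clear of the bare neck.
- **Jar:** the same picture shows it standing in its compartment, with the yellow-lidded jar still in its place. The tub, sieve and spare lid are only partly in view; nothing looked disturbed, but I did not measure any of them.

**What was less certain:**
- **Insertion:** the jar rubbed one compartment wall on the way in, with about 5 N sideways. I corrected by 1.6 mm and it then went down freely.
- **Unscrewing torque:** the readings during the turn stayed near 0.1 N m, below the 0.3 to 0.8 N m expected. The dash on the lid and the free lift still showed that it turned and let go.
- **Top camera:** the arm hid the jar, so I checked the jar in the compartment only by the side camera and by force.

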